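Slide the blade sled under the jig's spring clip

TASK

With one fingertip press down the red thumb bar of the setting jig, which raises the spring clip's foot, and keep it down while the other fingertip pushes the blade sled, by the back of its heel, along the channel beneath the foot until it is fully home against the brass end stop. Only then let the bar up so that the foot rests on the sled, and move clear. The foot must not rub on or block the sled on its way in, the sled is never lifted, and the other things on the bench are left alone.

Things in the scene. Friction and masses are not known exactly. Their poses are not given: they have to be found in the camera images.
- jig: Setting jig fixed to the bench: dark wooden board 20 mm thick, spanning its x -122 to +112, y -46 to +104 mm. On top a channel (centre line y = 0, floor z = +20 mm) between two brass rails 8 mm high, inner faces 64 mm apart. Origin: on the bench under the centre line; x along the channel in the pushing direction, towards the end stop; y to its left, towards the thumb bar; z up.
- end_stop (a point): Foot of the brass end stop's face, on the channel floor at the centre line: x = +95 mm in the jig's frame. The stop is a bar 70 mm across the channel, 14 mm high.
- hinge_line (a point): Point on the clip's hinge line, a steel rod of 8 mm diameter parallel to the jig's x at y = +46 mm, 38 mm above the bench, held by steel lugs (tops 42 mm above the bench) at jig x = -110 and +90 mm.
- thumb_bar (a point): Red thumb bar of the clip: plate 120 mm long along the channel (jig x -105 to +15), 36 mm wide (from 10 to 46 mm outwards of the hinge line), 3 mm thick. This point: centre of its top face. At rest it slopes up outwards by 0.28 rad, centre 47 mm above the bench; level when pressed, top 39 mm above it. Its height is the same all along the channel, so a fingertip can slide along it while pressing.
- clip (a joint): Turn of the spring clip, rad: 0 = foot down, bar up (rest); grows as the bar is pressed; 0.28 = bar level, 0.50 = end of travel. The foot clears the sled above about 0.17; keep it above 0.20 while the sled passes. About 0.16 with the foot resting on the loaded sled. Force on the bar's middle: about 1.5 N at first, 3 N level, 4.5 N at the end.
- clip_foot (a point): Steel foot of the clip, 20 mm along the channel, 18 mm across, 16 mm high, on an arm from the hinge. This point: centre of its underside. At rest 1 mm above the channel floor at jig x = +71, y = +5 mm, in the sled's way; raised 9 mm or more with the bar level.
- sled: Loose sled lying in the channel, about 0.25 kg: plywood plate 100 x 60 x 6 mm with a steel plane iron let in, and at the rear an upright pale wooden heel 20 mm thick, 50 mm wide, top 48 mm above the underside. Origin: centre of the underside; x to its front. Front edge x = +50, heel's flat rear face x = -50 mm. Home: origin at jig x = +45 mm; it starts 40 to 56 mm short of that.
- tape: Roll of blue masking tape lying flat, 90 mm across, 36 mm high. Bystander. Origin: centre of its underside.
- glue: Yellow glue bottle with red cap, 60 mm across, 150 mm tall, upright. Bystander. Origin: centre of its underside.
- block_plane: Small hand plane with blue sides, 150 x 46 mm, about 45 mm high. Bystander. Origin: centre of its sole.
- mallet: Turned carver's mallet of pale wood standing on its head, handle up: head 76 mm across, 178 mm tall. Bystander. Origin: centre of its underside.
Not all that is in view belongs to the job. Of the things that look like the sled, the smallest one is meant.

How it is judged (in metres and radians):
On the way, in this order (a step that is already met when the one before it is completed fails the run):
1. the thumb bar is held down by the fingers with the clip's foot raised, the sled still in front of the foot (value of joint clip above 0.2 rad and contact force between the fingers and clip_c1 above 0.5 N and x of sled in the frame of jig below 0.012 m), for 0.2 s.
2. the sled is home against the end stop (within 3 mm) while the fingers still hold the bar down (value of joint clip above 0.2 rad and contact force between the fingers and clip_c1 above 0.5 N and x of sled in the frame of jig above 0.042 m), for 0.1 s.
At the end, for the whole second after the job is handed in: The sled lies flat in the channel within 3 mm of the end stop, at rest, and the released clip's foot presses on its plate (joint between 0.10 and 0.20 rad) (x of sled in the frame of jig above 0.042 m and z of sled in the frame of jig between 0.018 and 0.022 m and contact force between clip and sled above 0.5 N and value of joint clip between 0.1 and 0.2 rad and linear speed of sled below 0.01 m/s); the robot touches nothing.
It fails at once if the clip's foot rubs on or blocks the sled (over 1 N) while it is more than 6 mm short of home (contact force between clip and sled above 1 N and x of sled in the frame of jig below 0.039 m).
It fails at once if the sled is lifted more than 6 mm or tipped (z of sled in the frame of jig above 0.026 m or angle between sled's own z axis and vertical above 0.15 rad).
It fails at once if a bystander is moved more than 15 mm (distance of any of tape, glue, block_plane, mallet from where it was at the start of the episode above 0.015 m).
It also fails if it takes over 58 s, if anything falls off the work surface, if the arm or the gripper's body presses on something with over 40 N, if the wrist force passes 120 N, or if a joint passes its speed limit or range.

ROBOT

A 7-joint arm with a two-finger parallel gripper is mounted at the origin on the work surface. World frame = base frame: x ahead of the robot, y to its left, z up, the work surface at z = 0. Lengths are in m, angles in degrees, forces in N, time in s.
With the tool pointing down it reaches from about 0.35 to 0.9 m from the base axis. Payload 7.2 kg.
Tool frame: the origin (TCP) lies at the very end of the fingers, on their centre line; the grasp point (between the pads) lies 19 mm behind it; z points along the fingers, y is the direction in which the jaws open and shut (so a half turn about z gives the same grasp; the last joint's range is limited). The gripper opens to 85 mm and grips with 20 to 120 N. Pads are 22 mm wide; open, the fingers measure 114 mm over their backs; the gripper's body (76 mm by 85 mm) begins 54 mm behind the grasp point. The pads swing forward as they close: fully open they stand 13 mm farther back than shut.
Start: joints at [-69.97, 23.554, -0.728, 91.456, 0.321, 64.991, -4.71], TCP at [0.254, 0.571, 0.231] pointing down, gripper open.
Joint ranges: [-169.25, 169.25], [-16.82, 113.86], [-84.01, 82.57], [7.8, 145.47], [-59.2, 239.2], [7.22, 106.19], [-163.78, 163.78]. Speed limits (degrees/s): [136.94, 136.94, 172.46, 172.46, 180, 180, 180].

INTERFACE

Orientations are given as a 3x3 rotation matrix whose columns are the frame's x, y, z axes.
In Python, from plant import * gives the robot as it stands.
- The arm moves only by the tool move_arm, never from a script. Its argument "plan" is one flat list of numbers, 7 for each row, row after row: the shift along the tool's x, y, z in m, then the turn, a rotation vector about the tool's x, y, z in degrees, then the gripper command: -1 is fully open, 1 is shut, values between are in proportion. A call has 1 to 20 rows; each row is the pose to reach, as a shift and turn from the pose commanded when the call began, along the tool's axes at that moment; what a row does not reach only later rows make up. A row lasts 1/10 s, in which the tool goes at most 50 mm and 8.59 degrees, less where a joint would pass 70% of its speed; a pose out of reach is approached as far as the arm can. A call with a gripper value outside its range is refused whole. The fingers move at their own pace and stop on an object; "grip_force" is the grip in N (left out, the last holds). Time passes only in rows, so rows that repeat a pose let the fingers close. It gives the time, the measured TCP pose, the force and the opening at its end, in the units of the state.
- read_state(): the state, without advancing time (a new reading comes with each control period).
- capture(name): name is "scene" or "top" or "wrist"; returns (picture, depth): 420x560x3 uint8, red, green, blue; 420x560 float32, m along the optical axis (not along the pixel's ray), 0 where there is no reading.
- calibration(name): a dict with "camera_matrix" (3x3 intrinsics, pixels), "world_from_camera" (4x4, takes a point from camera to world coordinates). Camera axes: x right, y down, z forward; pixel columns grow to the right and rows downward; lengths in m; the calibration is good to about 2 mm. A picture is of the moment at which its call begins: read the wrist's pose just before it. calibration takes no time and is no camera call; for the wrist camera it gives the pose at the moment of the call.
- close_job(): hands the job in, once; it reports no verdict.
The state is a dict: "time_s": time; "q": joint angles; "qd": joint speeds; "joint_torque": joint torques, N m; "tcp_pos": TCP position; "tcp_rot": TCP orientation; "force": force on the tool from outside, world axes, zero at the start; "torque": the same for the moment, N m; "gripper_width": finger opening in m.
Only numpy, scipy, OpenCV 4.12 (cv2) and the standard library are available. Lean on these libraries where they do the work, as an engineer would, in place of code of your own. Each camera call takes 0.05 s, during which the arm holds its last target. There are 200 camera calls.

## Working session

There is one attempt and no reset: what is moved stays moved. The work goes in short steps, Python scripts to look and compute and a tool call to move; the robot and the scene stay as the last step left them, time stands still between calls to the robot, and variables do not carry over. Pictures are saved under pics/ and viewed, on a budget of 10 in all, crops included, one or two more only if the job needs it, and the job is handed in when it is done.

Besides the shell and the picture viewer there is one more tool, called after "Call:" as a command line: name --argument value ..., lists and objects as JSON in quotes. move_arm: Moves the arm, as the interface text tells. Its arguments: {"type":"object","properties":{"plan":{"type":"array","items":{"type":"number"}},"grip_force":{"type":"number"}},"required":["plan"]}

```bash
mkdir -p pics; python3 - <<'E'
from plant import *
import cv2,numpy as np
s=read_state();print(s['time_s'],s['tcp_pos'],s['tcp_rot'],s['gripper_width'],s['force'])
for n in('scene','top'):
    p,d=capture(n);c=calibration(n);np.savez(''+n+'.npz',p=p,d=d,K=c['camera_matrix'],T=c['world_from_camera'])
    cv2.imwrite(f'pics/{n}0.png',cv2.resize(p[:,:,::-1],(784,588)))
    print(n,c)
E
```

```text
0.0 [0.25342378 0.5707536  0.23042709] [[-9.13996839e-01  4.05720917e-01 -5.62450560e-04]
 [ 4.05721285e-01  9.13995459e-01 -1.59348135e-03]
 [-1.32431457e-04 -1.68463508e-03 -9.99998572e-01]] 0.0854138688038073 [-0.14962169 -1.34411427  0.45366753]
scene {'camera_matrix': array([[448.99771858,   0.        , 273.7688704 ],
       [  0.        , 448.99771858, 207.60771611],
       [  0.        ,   0.        ,   1.        ]]), 'world_from_camera': array([[ 0.74918117,  0.57146925, -0.33488876,  0.92872335],
       [ 0.66225364, -0.63698593,  0.39454918, -0.48482966],
       [ 0.0121533 , -0.51737011, -0.85567545,  1.08695792],
       [ 0.        ,  0.        ,  0.        ,  1.        ]])}
top {'camera_matrix': array([[403.20200006,   0.        , 284.75058208],
       [  0.        , 403.20200006, 210.15259059],
       [  0.        ,   0.        ,   1.        ]]), 'world_from_camera': array([[-0.01346646, -0.99827574,  0.05713327,  0.46963321],
       [-0.99980302,  0.01427617,  0.01378798, -0.03128098],
       [-0.01457985, -0.05693634, -0.99827135,  1.21578642],
       [ 0.        ,  0.        ,  0.        ,  1.        ]])}
```

View pics/scene0.png

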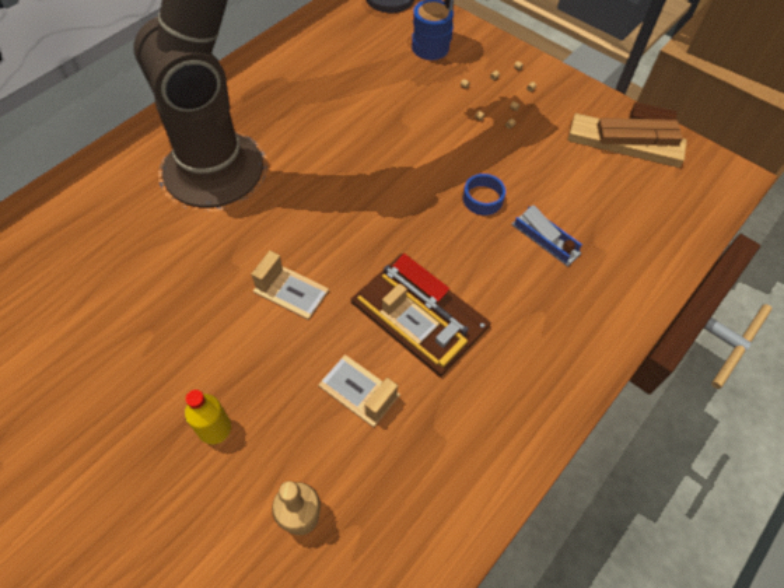

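View pics/top0.png

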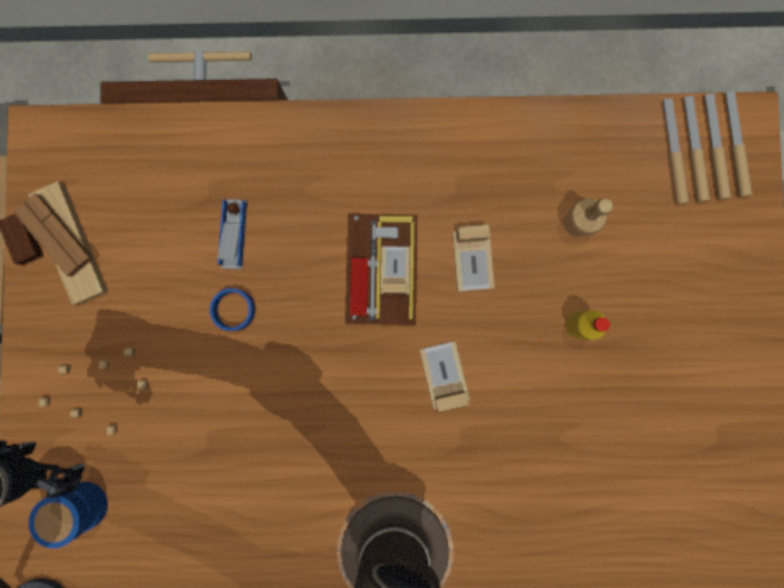

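The scene picture shows the dark jig at about (420,315), with the red bar on its far side. The sled in the channel is the smallest of three lookalikes. In the top view the jig spans (346..417, 214..324), with the stop at the top (towards world +x) and the red bar on the left (+y). Next I'll take a rough jig pose from the top camera so I can bring the wrist camera over it.

```bash
cat > h.py <<'E'
import numpy as np,cv2
def pix2world(u,v,K,T,z):
    r=T[:3,:3]@np.linalg.inv(K)@np.array([u,v,1.]);o=T[:3,3];return o+r*(z-o[2])/r[2]
def cloud(d,K,T):
    v,u=np.indices(d.shape);P=np.stack([(u-K[0,2])*d/K[0,0],(v-K[1,2])*d/K[1,1],d],-1)
    return P@T[:3,:3].T+T[:3,3]
E
python3 - <<'E'
from h import *
a=np.load('top.npz');K,T,p,d=a['K'],a['T'],a['p'].astype(int),a['d']
for u,v in [(347,214),(417,214),(415,324),(345,324)]: print(pix2world(u/1.4,v/1.4,K,T,.02).round(4))
C=cloud(d,K,T)
m=(C[...,2]>.012)&(C[...,2]<.08); m=m.astype(np.uint8); m[:,:230]=0;m[:,305:]=0;m[:140]=0;m[245:]=0
q=C[m>0][:,:2].astype(np.float32);print(len(q),cv2.minAreaRect(q))
red=(p[...,0]>120)&(p[...,1]<50)&(p[...,2]<50)&(m>0);q=C[red];print(cv2.minAreaRect(q[:,:2].astype(np.float32)),q[:,2].min(),q[:,2].max())
E
python3 -c "
from plant import *
print(calibration('wrist'))"
```

```text
[0.7118 0.0936 0.02  ]
[ 0.7093 -0.0563  0.02  ]
[ 0.4745 -0.0485  0.02  ]
[0.4765 0.0998 0.02  ]
3901 ((0.5929303169250488, 0.02294202893972397), (0.14995867013931274, 0.2354474663734436), 88.00836944580078)
((0.554519772529602, 0.06783685088157654), (0.03279015049338341, 0.11525598168373108), 87.60214233398438) 0.03866299196045753 0.05498406318056959
{'camera_matrix': array([[367.5224812 ,   0.        , 274.94560103],
       [  0.        , 367.5224812 , 212.48547087],
       [  0.        ,   0.        ,   1.        ]]), 'world_from_camera': array([[ 0.40585306,  0.87830808,  0.25270183,  0.18918783],
       [ 0.91393706, -0.3895673 , -0.11382604,  0.5998089 ],
       [-0.00152996,  0.27715022, -0.96082538,  0.37255606],
       [ 0.        ,  0.        ,  0.        ,  1.        ]])}
```

Call:
move_arm --plan '[-0.035,-0.029,0,0,0,-2,-0.4,-0.07,-0.058,0,0,0,-4,-0.4,-0.105,-0.087,0,0,0,-6,-0.4,-0.14,-0.116,0,0,0,-8,-0.4,-0.175,-0.145,0,0,0,-10,-0.4,-0.21,-0.174,0,0,0,-12,-0.4,-0.245,-0.203,0,0,0,-14,-0.4,-0.28,-0.232,0,0,0,-16,-0.4,-0.315,-0.261,0,0,0,-18,-0.4,-0.35,-0.29,0,0,0,-19,-0.4,-0.385,-0.319,0,0,0,-20,-0.4,-0.42,-0.348,0,0,0,-21,-0.4,-0.445,-0.37,0,0,0,-22,-0.4,-0.462,-0.3825,0,0,0,-22,-0.4,-0.462,-0.3825,0,0,0,-22,-0.4,-0.462,-0.3825,0,0,0,-22,-0.4]' --grip_force 40

```text
time_s: 1.7
tcp_pos: [0.5203, 0.0343, 0.2309]
tcp_rot: [[-0.999, 0.035, -0.001], [0.035, 0.999, 0.0], [0.001, 0.0, -1.0]]
force: [-0.6, 1.1, 0.6]
gripper_width: 0.0597
```

```bash
python3 - <<'E'
from plant import *
import cv2,numpy as np
s=read_state();print(s['time_s'],s['tcp_pos'],s['tcp_rot'],s['gripper_width'],s['force'])
c=calibration('wrist');p,d=capture('wrist');np.savez('w1.npz',p=p,d=d,K=c['camera_matrix'],T=c['world_from_camera'])
cv2.imwrite('pics/w1.png',cv2.resize(p[:,:,::-1],(784,588)))
E
```

```text
1.7 [0.52031608 0.03429378 0.23087359] [[-9.99398382e-01  3.46685156e-02 -9.83721609e-04]
 [ 3.46683733e-02  9.99398858e-01  1.61342804e-04]
 [ 9.88723769e-04  1.27141709e-04 -9.99999503e-01]] 0.05968603129419576 [-0.64442287  1.0821181   0.64475176]
```

View pics/w1.png

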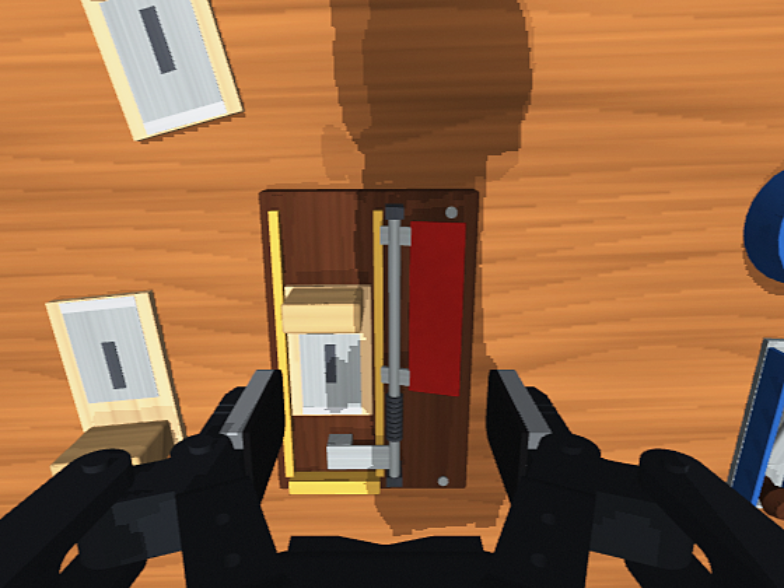

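The wrist picture shows the jig at (262..478, 190..490), with the stop at the bottom at (335,485). The sled's heel is at (283..363, 287..332), the red bar at (410..463, 222..395) and the foot at (355,455). Now I'll fit the poses from the depth data.

```bash
python3 - <<'E'
from h import *
a=np.load('w1.npz');K,T,p,d=a['K'],a['T'],a['p'].astype(int),a['d']
C=cloud(d,K,T);Z=C[...,2]
print('bench z',np.median(Z[20:100,420:500]))
roi=np.zeros(d.shape,bool);roi[125:360,180:350]=1
m=roi&(Z>.012)&(Z<.08)&(C[...,0]>.4); n,l,st,_=cv2.connectedComponentsWithStats(m.astype(np.uint8));k=1+st[1:,4].argmax();m=l==k
r=cv2.minAreaRect(C[m][:,:2].astype(np.float32));print(r)
ang=np.deg2rad(r[2]-90 if r[1][1]>r[1][0] else r[2]);print('ang',np.rad2deg(ang))
ex=np.array([np.cos(ang),np.sin(ang)]);ey=np.array([-ex[1],ex[0]])
o=np.array(r[0])+.005*ex-.029*ey;print('origin',o)
J=np.stack([(C[...,:2]-o)@ex,(C[...,:2]-o)@ey,Z],-1)
red=(p[...,0]>100)&(p[...,1]<50)&(p[...,2]<50)&roi
def rng(n,m):q=J[m];print(n,len(q),np.percentile(q,[1,50,99],axis=0).round(4).tolist())
rng('red',red)
rng('board',m&(Z<.023))
rng('heeltop',m&(Z>.06))
yel=roi&(p[...,0]>170)&(p[...,1]>140)&(p[...,2]<90);rng('rails',yel)
rng('stop',yel&(J[...,0]>.09))
steel=roi&(J[...,0]>.05)&(J[...,0]<.09)&(J[...,1]<.03)&(Z>.03);rng('foot',steel)
rng('plate',roi&(abs(Z-.027)<.004)&(abs(J[...,1])<.025)&(J[...,0]<.06))
# heel back face points
rng('heelback',m&(Z>.032)&(Z<.062)&(abs(J[...,1])<.02)&(J[...,0]<-.03)&(J[...,0]>-.08))
E
```

```text
bench z -0.00040197396586222345
((0.5933072566986084, 0.02078542858362198), (0.15041249990463257, 0.23491814732551575), 88.22528839111328)
ang -1.7747116088867188
origin [ 0.59740674 -0.00835551]
red 4586 [[-0.1043, 0.0566, 0.0413], [-0.0496, 0.0737, 0.0468], [0.0131, 0.0901, 0.0521]]
board 14337 [[-0.1219, -0.0446, 0.0173], [-0.0569, 0.0297, 0.0192], [0.1087, 0.103, 0.0217]]
heeltop 1308 [[-0.0574, -0.0245, 0.0614], [-0.0487, 0.0001, 0.0671], [-0.0382, 0.0245, 0.0687]]
rails 1386 [[-0.1088, -0.0584, -0.0019], [-0.0219, 0.0339, 0.0271], [0.1054, 0.1195, 0.0665]]
stop 137 [[0.0902, -0.0583, -0.0011], [0.0995, 0.0291, 0.0326], [0.1226, 0.0377, 0.0343]]
foot 612 [[0.0606, -0.0037, 0.031], [0.069, 0.0118, 0.0383], [0.0802, 0.0296, 0.04]]
plate 3011 [[-0.0573, -0.0245, 0.0237], [0.0072, 0.0004, 0.0254], [0.0425, 0.0247, 0.028]]
heelback 382 [[-0.0576, -0.0194, 0.0322], [-0.0571, 0.0001, 0.0486], [-0.0567, 0.0196, 0.0618]]
```

Call:
move_arm --plan '[0.0016,-0.0032,0.02,0,0,0.2,-0.4,0.0016,-0.0032,0.05,0,0,0.2,-0.4,0.0016,-0.0032,0.08,0,0,0.2,-0.4,0.0016,-0.0032,0.11,0,0,0.2,-0.4,0.0016,-0.0032,0.14,0,0,0.2,-0.4,0.0016,-0.0032,0.16,0,0,0.2,-0.4,0.0016,-0.0032,0.17,0,0,0.2,-0.4,0.0016,-0.0032,0.17,0,0,0.2,-0.4,0.0016,-0.0032,0.17,0,0,0.2,-0.4]'

```text
time_s: 2.65
tcp_pos: [0.5193, 0.0317, 0.062]
tcp_rot: [[-0.999, 0.037, 0.001], [0.037, 0.999, 0.0], [-0.001, 0.0, -1.0]]
force: [0.4, -0.5, -0.3]
gripper_width: 0.0597
```

```bash
cat > look.py <<'E'
from plant import *
from h import *
import sys
O=np.array([.5974,-.00836]);a=np.deg2rad(-1.775);EX=np.array([np.cos(a),np.sin(a)]);EY=np.array([-EX[1],EX[0]])
def look(tag,cam='wrist'):
    s=read_state();t=s['tcp_pos'];print('t',s['time_s'],'tcp jig',((t[:2]-O)@EX).round(4),((t[:2]-O)@EY).round(4),t[2].round(4),'F',np.round(s['force'],1),'w',s['gripper_width'].round(4),'tool y angle err',np.rad2deg(np.arctan2(*(s['tcp_rot'][:2,1]@np.c_[EX,EY]))).round(2))
    c=calibration(cam);p,d=capture(cam);cv2.imwrite(f'pics/{tag}.png',cv2.resize(p[:,:,::-1],(784,588)))
    C=cloud(d,c['camera_matrix'],c['world_from_camera']);J=np.stack([(C[...,:2]-O)@EX,(C[...,:2]-O)@EY,C[...,2]],-1);p=p.astype(int)
    red=(p[...,0]>90)&(p[...,1]<50)&(p[...,2]<50)&(J[...,1]>.054)&(J[...,1]<.096)&(J[...,2]>.02)&(J[...,2]<.07)&(J[...,0]>-.11)&(J[...,0]<.02)
    q=J[red]
    if len(q)>50:
        f=np.polyfit(q[:,1],q[:,2],1);print('bar n',len(q),'slope',np.arctan(f[0]).round(3),'clip~',(.28-np.arctan(f[0])).round(3),'z at y=.074',np.polyval(f,.074).round(4))
    h=J[(J[...,2]>.062)&(J[...,2]<.072)&(abs(J[...,1])<.02)&(J[...,0]>-.065)&(J[...,0]<.03)&(p[...,0]>130)]
    if len(h)>20: print('heel top x',np.percentile(h[:,0],[2,50,98]).round(4),len(h))
    b=J[(J[...,2]>.030)&(J[...,2]<.06)&(abs(J[...,1])<.022)&(J[...,0]>-.065)&(J[...,0]<.0)&(p[...,0]>130)]
    if len(b)>20: print('heel back x',np.percentile(b[:,0],[5,50,95]).round(4),len(b))
if __name__=='__main__':
    for c in sys.argv[2:] or ['wrist']: look(sys.argv[1]+c,c)
E
python3 look.py a wrist scene
```

```text
Traceback (most recent call last):
  File "look.py", line 18, in <module>
    for c in sys.argv[2:] or ['wrist']: look(sys.argv[1]+c,c)
                                        ~~~~^^^^^^^^^^^^^^^^^
  File "look.py", line 6, in look
    s=read_state();t=s['tcp_pos'];print('t',s['time_s'],'tcp jig',((t[:2]-O)@EX).round(4),((t[:2]-O)@EY).round(4),t[2].round(4),'F',np.round(s['force'],1),'w',s['gripper_width'].round(4),'tool y angle err',np.rad2deg(np.arctan2(*(s['tcp_rot'][:2,1]@np.c_[EX,EY]))).round(2))
                                                                                                                                                               ^^^^^^^^^^^^^^^^^^^^^^^^
AttributeError: 'float' object has no attribute 'round'
```

```bash
sed -i "s/s\['gripper_width'\].round(4)/round(s['gripper_width'],4)/" look.py
python3 look.py a wrist scene
```

```text
t 2.65 tcp jig -0.0793 0.0376 0.062 F [ 0.4 -0.5 -0.3] w 0.0597 tool y angle err 0.32
bar n 9448 slope 0.28 clip~ 0.0 z at y=.074 0.0469
heel top x [-0.0572 -0.0484 -0.0382] 1909
heel back x [-0.0574 -0.0569 -0.0563] 852
t 2.7 tcp jig -0.0789 0.0375 0.0623 F [-0.1 -0.2  0.4] w 0.0601 tool y angle err 0.33
bar n 453 slope 0.206 clip~ 0.074 z at y=.074 0.049
heel top x [-0.0569 -0.0476 -0.0391] 81
heel back x [-0.0335 -0.0225 -0.0044] 29
```

View pics/awrist.png

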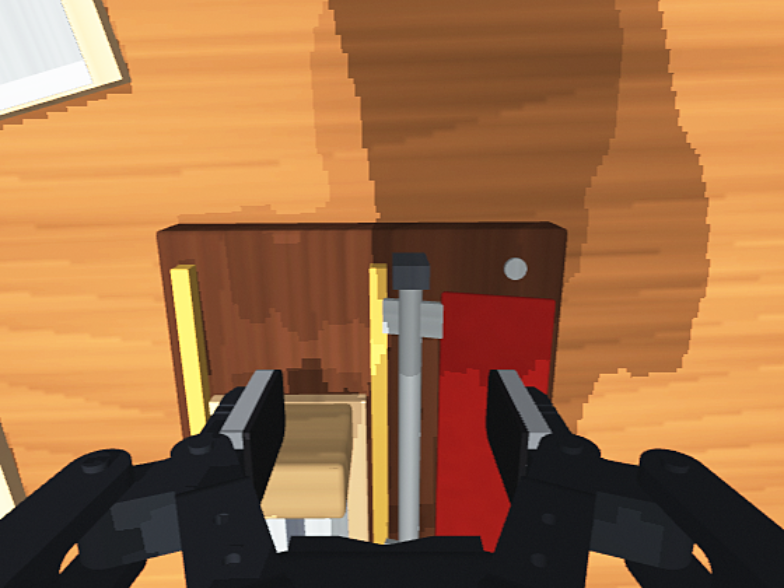

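The bar slope from the wrist camera reads 0.28 (clip 0), so that measurement works. The finger pads sit at about (265,375..500) and (505,375..500). I'll check where those pad tips really are before lowering further.

```bash
python3 - <<'E'
from plant import *
from h import *
s=read_state();R,t=s['tcp_rot'],s['tcp_pos'];c=calibration('wrist');K=c['camera_matrix'];Ti=np.linalg.inv(c['world_from_camera'])
def pr(P):
    q=Ti[:3,:3]@P+Ti[:3,3];w=K@q;return (w[:2]/w[2]*1.4).round(0)
for dz in(0,-.006,-.012):
  for dy in(-.03,-.0445,.03):
    print(dz,dy,[pr(t+R@np.array([dx,dy,dz])).tolist() for dx in(.011,0,-.011)])
p,d=capture('wrist');C=cloud(d,K,c['world_from_camera'])
L=(C-t)@R  # tool frame
m=(p.max(-1)<75)|1
f=(d>0)&(d<.2)&(L[...,2]>-.06)&(abs(L[...,1])<.075)&(L[...,2]<.003)
for sgn in(-1,1):
    q=L[f&(sgn*L[...,1]>.02)&(L[...,2]>-.05)]
    print(sgn,len(q),q[:,2].max())
    for lo in(-.045,-.035,-.025,-.015,-.01,-.005):
        b=q[(q[:,2]>=lo)&(q[:,2]<lo+.01)]
        if len(b):print(lo,len(b),b.min(0).round(4),b.max(0).round(4))
E
```

```text
0 -0.03 [[283.0, 357.0], [285.0, 391.0], [287.0, 423.0]]
0 -0.0445 [[235.0, 357.0], [238.0, 391.0], [240.0, 423.0]]
0 0.03 [[485.0, 357.0], [483.0, 391.0], [481.0, 423.0]]
-0.006 -0.03 [[279.0, 365.0], [282.0, 400.0], [284.0, 434.0]]
-0.006 -0.0445 [[229.0, 365.0], [232.0, 400.0], [235.0, 434.0]]
-0.006 0.03 [[489.0, 365.0], [487.0, 400.0], [485.0, 433.0]]
-0.012 -0.03 [[275.0, 374.0], [277.0, 410.0], [280.0, 445.0]]
-0.012 -0.0445 [[222.0, 374.0], [226.0, 410.0], [229.0, 445.0]]
-0.012 0.03 [[493.0, 374.0], [491.0, 410.0], [489.0, 445.0]]
-1 5311 0.002957232615493791
-0.045 928 [-0.0113 -0.0432 -0.045 ] [ 0.0122 -0.0295 -0.035 ]
-0.035 905 [-0.0117 -0.0436 -0.035 ] [ 0.0115 -0.0294 -0.025 ]
-0.025 733 [-0.0114 -0.0436 -0.025 ] [ 0.0116 -0.0295 -0.015 ]
-0.015 874 [-0.0406 -0.0433 -0.015 ] [ 0.0114 -0.02   -0.005 ]
-0.01 1843 [-0.042  -0.0391 -0.01  ] [ 0.0111 -0.02   -0.    ]
-0.005 1373 [-0.042  -0.0391 -0.005 ] [ 0.0071 -0.02    0.003 ]
1 3521 -0.003715866776441634
-0.045 946 [-0.011   0.0294 -0.045 ] [ 0.0124  0.0432 -0.035 ]
-0.035 908 [-0.0118  0.0294 -0.035 ] [ 0.0117  0.0436 -0.025 ]
-0.025 736 [-0.0114  0.0295 -0.025 ] [ 0.0116  0.0435 -0.015 ]
-0.015 441 [-0.0117  0.0296 -0.015 ] [ 0.0114  0.0429 -0.0051]
-0.01 177 [-0.0113  0.0296 -0.01  ] [ 0.0112  0.0363 -0.0037]
-0.005 13 [-0.0081  0.0298 -0.0049] [ 0.0072  0.0301 -0.0037]
```

Call:
move_arm --plan '[0,0,0.006,0,0,0,-0.4,0,0,0.012,0,0,0,-0.4,0,0,0.017,0,0,0,-0.4,0,0,0.022,0,0,0,-0.4,0,0,0.025,0,0,0,-0.4,0,0,0.028,0,0,0,-0.4,0,0,0.028,0,0,0,-0.4,0,0,0.028,0,0,0,-0.4]'

```text
time_s: 3.6
tcp_pos: [0.519, 0.0315, 0.0334]
tcp_rot: [[-0.999, 0.037, 0.0], [0.037, 0.999, 0.0], [-0.0, 0.0, -1.0]]
force: [-2.0, 2.9, 3.1]
gripper_width: 0.0599
```

```bash
python3 look.py b
```

```text
t 3.6 tcp jig -0.0796 0.0374 0.0334 F [-2.   2.9  3.1] w 0.0599 tool y angle err 0.34
bar n 8142 slope -0.044 clip~ 0.324 z at y=.074 0.0376
heel top x [-0.0575 -0.055  -0.0408] 858
heel back x [-0.0575 -0.0568 -0.0562] 2029
```

The clip is at 0.32 with about 3 N on the bar. Now I'll push the sled along at low speed with the bar held down.

Call:
move_arm --plan '[-0.004,0,0,0,0,0,-0.4,-0.008,0,0,0,0,0,-0.4,-0.011,0,0,0,0,0,-0.4,-0.014,0,0,0,0,0,-0.4,-0.017,0,0,0,0,0,-0.4,-0.02,0,0,0,0,0,-0.4,-0.023,0,0,0,0,0,-0.4,-0.026,0,0,0,0,0,-0.4,-0.029,0,0,0,0,0,-0.4,-0.032,0,0,0,0,0,-0.4,-0.032,0,0,0,0,0,-0.4]'

```text
time_s: 4.75
tcp_pos: [0.5508, 0.0295, 0.0331]
tcp_rot: [[-0.999, 0.038, -0.001], [0.038, 0.999, -0.0], [0.001, -0.0, -1.0]]
force: [-3.3, 0.2, 4.0]
gripper_width: 0.0596
```

```bash
python3 look.py c
```

```text
t 4.75 tcp jig -0.0477 0.0364 0.0331 F [-3.3  0.2  4. ] w 0.0596 tool y angle err 0.39
bar n 15372 slope -0.061 clip~ 0.341 z at y=.074 0.0371
heel top x [-0.059  -0.0332 -0.0197] 1859
heel back x [-0.0588 -0.0368 -0.0361] 1997
```

View pics/cwrist.png

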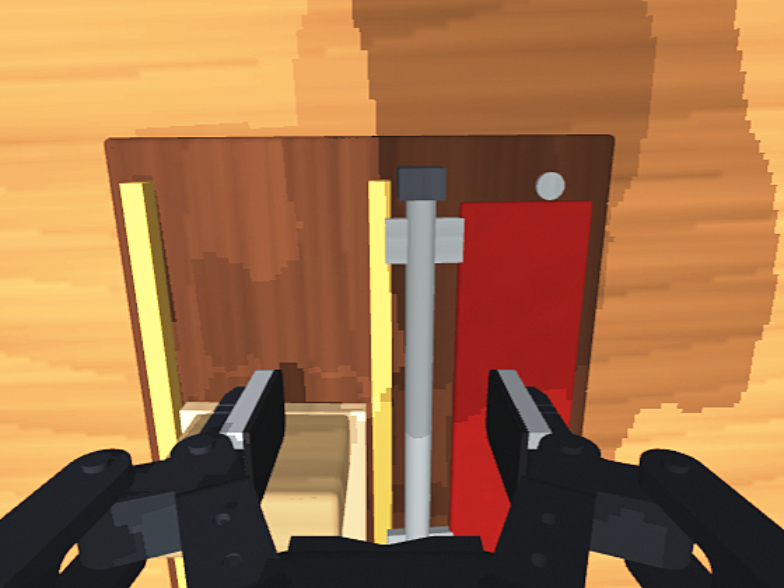

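The sled has moved 20 mm (heel back at about (270,405)) and is square in the channel. The bar is still down at clip 0.34. About 32 mm remain.

Call:
move_arm --plan '[-0.003,0,0,0,0,0,-0.4,-0.006,0,0,0,0,0,-0.4,-0.009,0,0,0,0,0,-0.4,-0.012,0,0,0,0,0,-0.4,-0.015,0,0,0,0,0,-0.4,-0.018,0,0,0,0,0,-0.4,-0.021,0,0,0,0,0,-0.4,-0.024,0,0,0,0,0,-0.4,-0.026,0,0,0,0,0,-0.4,-0.028,0,0,0,0,0,-0.4,-0.03,0,0,0,0,0,-0.4,-0.031,0,0,0,0,0,-0.4,-0.031,0,0,0,0,0,-0.4]'

```text
time_s: 6.1
tcp_pos: [0.5823, 0.0287, 0.0333]
tcp_rot: [[-0.999, 0.037, 0.001], [0.037, 0.999, -0.0], [-0.001, 0.0, -1.0]]
force: [-3.1, 1.1, 3.3]
gripper_width: 0.0599
```

```bash
python3 look.py d
```

```text
t 6.1 tcp jig -0.0163 0.0365 0.0333 F [-3.1  1.1  3.3] w 0.0599 tool y angle err 0.36
bar n 22751 slope -0.051 clip~ 0.331 z at y=.074 0.0374
heel top x [-0.0277 -0.0017  0.0118] 1839
heel back x [-0.0274 -0.0054 -0.0047] 1986
```

Call:
move_arm --plan '[-0.0005,0,0,0,0,0,-0.4,-0.001,0,0,0,0,0,-0.4,-0.0015,0,0,0,0,0,-0.4,-0.002,0,0,0,0,0,-0.4,-0.002,0,0,0,0,0,-0.4]'

```text
time_s: 6.65
tcp_pos: [0.5828, 0.0286, 0.0333]
tcp_rot: [[-0.999, 0.038, -0.002], [0.038, 0.999, 0.0], [0.002, 0.0, -1.0]]
force: [-8.0, 0.9, 7.9]
gripper_width: 0.06
```

```bash
python3 look.py e wrist; python3 look.py e scene
```

```text
t 6.65 tcp jig -0.0157 0.0365 0.0333 F [-8.   0.9  7.9] w 0.06 tool y angle err 0.38
bar n 22867 slope -0.053 clip~ 0.333 z at y=.074 0.0373
heel top x [-0.027  -0.0012  0.0119] 1869
heel back x [-0.0268 -0.0048 -0.0041] 1970
t 6.7 tcp jig -0.0157 0.0365 0.0333 F [-7.8  0.2  7.6] w 0.0599 tool y angle err 0.38
bar n 133 slope -0.05 clip~ 0.33 z at y=.074 0.0394
heel top x [-0.0048  0.0046  0.0126] 91
```

The TCP stopped short of its command and the push force rose to 8 N, so the sled is against the stop with the bar held. Next I back off the heel and then lift straight up.

Call:
move_arm --plan '[0.002,0,0,0,0,0,-0.4,0.005,0,0,0,0,0,-0.4,0.008,0,0,0,0,0,-0.4,0.01,0,0,0,0,0,-0.4,0.01,0,0,0,0,0,-0.4]'

```text
time_s: 7.25
tcp_pos: [0.5744, 0.029, 0.0336]
tcp_rot: [[-0.999, 0.037, 0.001], [0.037, 0.999, 0.0], [-0.001, 0.0, -1.0]]
force: [2.6, -0.1, 4.1]
gripper_width: 0.0598
```

```bash
python3 look.py f
```

```text
t 7.25 tcp jig -0.0241 0.0366 0.0336 F [ 2.6 -0.1  4.1] w 0.0598 tool y angle err 0.37
bar n 21134 slope -0.037 clip~ 0.317 z at y=.074 0.0378
heel top x [-0.0356 -0.0038  0.0125] 1315
heel back x [-0.0352 -0.0048 -0.0041] 2262
```

The sled stayed home (heel back at -4.8 mm). Now I lift slowly so the foot settles gently.

Call:
move_arm --plan '[0,0,-0.001,0,0,0,-0.4,0,0,-0.002,0,0,0,-0.4,0,0,-0.003,0,0,0,-0.4,0,0,-0.004,0,0,0,-0.4,0,0,-0.006,0,0,0,-0.4,0,0,-0.008,0,0,0,-0.4,0,0,-0.011,0,0,0,-0.4,0,0,-0.02,0,0,0,-0.4,0,0,-0.04,0,0,0,-0.4,0,0,-0.07,0,0,0,-0.4,0,0,-0.1,0,0,0,-0.4,0,0,-0.13,0,0,0,-0.4,0,0,-0.15,0,0,0,-0.4,0,0,-0.16,0,0,0,-0.4,0,0,-0.16,0,0,0,-0.4,0,0,-0.16,0,0,0,-0.4]'

```text
time_s: 8.9
tcp_pos: [0.5734, 0.029, 0.1926]
tcp_rot: [[-0.999, 0.037, -0.001], [0.037, 0.999, -0.0], [0.001, -0.0, -1.0]]
force: [0.8, -0.2, -0.2]
gripper_width: 0.0597
```

```bash
python3 look.py g; python3 look.py g scene
```

```text
t 8.9 tcp jig -0.0252 0.0366 0.1926 F [ 0.8 -0.2 -0.2] w 0.0597 tool y angle err 0.36
bar n 6542 slope 0.133 clip~ 0.147 z at y=.074 0.0426
heel top x [-0.0053  0.0035  0.0136] 1273
heel back x [-0.0057 -0.0052 -0.0046] 513
t 8.95 tcp jig -0.0254 0.0366 0.1921 F [-0.2  1.3 -0.3] w 0.0599 tool y angle err 0.36
bar n 438 slope 0.102 clip~ 0.178 z at y=.074 0.0449
heel top x [-0.0062  0.0047  0.0136] 99
```

View pics/gwrist.png

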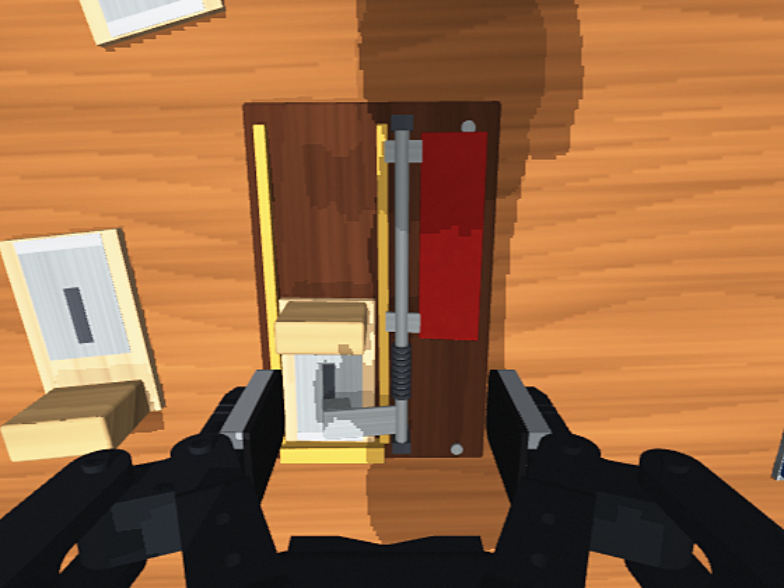

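The picture shows the sled against the brass stop at (332,447), with the foot resting on its plate at about (345,418). The clip reads about 0.15–0.16, and the gripper is clear.

```bash
python3 -c "
from plant import *
print(close_job())"
```

```text
the job is handed in; nothing more can be done
None
```

The sled is home against the brass end stop, the clip's foot rests on its plate, and I've handed the job in. No verdict was reported, so the results below are from my own checks.

- **On the way in:** one fingertip held the red bar down, with the clip at 0.32–0.34 rad in every check. The other fingertip pushed the sled about 52 mm by its heel. At the stop the push force rose to about 8 N and the arm stopped short of its command.
- **Release:** I backed the finger off the heel with the bar still down, then lifted slowly and moved clear to a TCP height of 0.19 m.
- **Last checks:** the heel's back read jig x ≈ -5.2 mm, where -5 mm is home, so the sled is within 1 mm. The wrist force was near zero, and the whole job took about 9 s.
- **Disagreement:** the wrist camera gave a final clip angle of 0.147 rad and the coarser scene camera gave 0.178 rad. Both are within the 0.10–0.20 band.
- **Not measured:** I did not re-measure the tape, glue, plane and mallet at the end. The arm stayed well away from them.

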